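# Take the clip-on cover off the scale's battery box

### The job

The mixing scale's battery needs changing. Press the orange snap tab on the front of the grey battery box gently inward until the white cover springs up (feel for it and do not press harder than about 15 N), then take the cover by its rib, draw it out from under the rear lip towards the tab side without forcing it, lift it off and set it down gently, upright, in the middle of the pale blue sheet. Leave everything else on the bench where it is.

Things in the scene. Friction and masses are not known exactly. Their poses are not given: they have to be found in the camera images.
- box: grey battery box, fixed to the bench, 140 (x) x 96 (y) mm, walls 75 mm high. Origin: centre of its underside; z up; its front, with the tab, faces its own -x. A sprung plunger under the cover (3 to 4 N) lifts the cover's front edge about 15 mm once the tab lets go, turning it about its rear edge; it then stays up by itself
- tab_root (a point): box point (axes as the box's) at box x = -76, y = 0, z = 61 mm: pad mid-height, in the plane of the outer faces of the cover's front legs. The orange tab's push pad (34 mm wide in y, 14 mm high, z 54 to 68) stands 7 to 21 mm proud (-x) of this point: set differently on each box and not measured, so it must be felt for
- tab_catch (a point): box point 10 mm behind (+x of) tab_root. The tab flexes from its root 10 mm above the bench. Pushing the pad to box +x takes 3 to 4 N to start and 7 to 10 N at 4 to 5 mm of travel, where its catches leave the hooked feet of the cover's legs and the cover springs up; a hard stop comes at about 5.5 mm, then the force climbs steeply
- guard (a point): top of the left (+y) of two grey guard posts on the box's front (box x = -80, y = +36 and -36, 8 mm wide, top at z = 54 mm). They stand 2 mm before the hooked feet of the shut cover, so it can be drawn towards -x only after its front has sprung up. Keep the fingertips above them while pressing
- rear_lip (a point): middle of the front edge of the box's rear lip, on its underside (box x = +59, z = 82 mm). The lip is 60 mm wide (y), 4 mm thick, top at z = 86. The cover's rear edge is tucked 5 mm under it, with 3 mm of height to spare, so the cover must come at least 6 mm towards box -x before it can be lifted
- cover: white clip-on cover, 0.1 to 0.2 kg: plate 140 (x) x 106 (y) x 4 mm, skirts and two hooked front legs hanging 29 mm below it. Origin: level with the lower edges of skirts and legs; plate x -76 to +64 mm. On the box its axes match the box's and its origin is 46 mm above the box's. Skirts outside the box's sides, 2 mm play. Off the box it stands level on skirts and legs
- cover_rib (a point): centre of the top of the cover's grip rib (cover x = -8, z = +59 mm), which runs along the cover's x, 60 mm long, 14 mm wide (y), 26 mm high above the plate
- cover_front (a point): middle of the top front edge of the cover's plate (cover x = -76, z = +33 mm); with the cover shut it is 79 mm above the bench, sprung up about 95 mm
- sheet: pale blue sheet, fixed, 220 x 220 x 3 mm. Origin: centre of its underside
- spare_battery: spare battery pack, green block 85 x 60 x 50 mm with a brass contact; a bystander. Origin: centre of its underside
- tint_tin: metal tin with a blue band, 72 mm across, 85 mm high; a bystander. Origin: centre of its underside
- mixing_cup: clear mixing cup, 72 mm across, 80 mm high; a bystander. Origin: centre of its underside
- squeeze_bottle: white bottle with a red cap, 60 mm across, 170 mm high; a bystander. Origin: centre of its underside
- hardener_jar: jar with a yellow cap, 68 mm across, 80 mm high; a bystander. Origin: centre of its underside
- paint_brush: brush lying on the table; a bystander. Origin: on its underside
Mind the look-alikes: they are no part of the job. Leave any purple look-alike of the box alone. Leave any yellow look-alike of the cover alone.

How it is judged:
By the outcome, as a careful person would: the job done as asked, in the order asked, and still so for the second after the job is handed in, with the robot touching nothing.
It also fails if it takes over 58 s, if anything falls off the work surface, if the arm or the gripper's body presses on something with over 40 N, if the wrist force passes 120 N, or if a joint passes its speed limit or range.

### The arm

A 7-joint arm with a two-finger parallel gripper is mounted at the origin on the work surface. World frame = base frame: x ahead of the robot, y to its left, z up, the work surface at z = 0. Lengths are in m, angles in rad, forces in N, time in s.
With the tool pointing down it reaches from about 0.425 to 0.925 m from the base axis. Payload 6.8 kg.
Tool frame: the origin (TCP) lies between the finger pads; the fingertips stand 11 mm ahead of it and the grasp point (between the pads) lies 8 mm behind it; z points along the fingers, y is the line along which they close (so a half turn about z gives the same grasp; the last joint's range is limited). The gripper opens to 85 mm and grips with 20 to 120 N. Pads are 22 mm wide; open, the fingers measure 114 mm over their backs; the gripper's body (76 mm by 85 mm) begins 54 mm behind the grasp point. The pads swing forward as they close: fully open they stand 13 mm farther back than shut.
Start: joints at [1.144, 0.477, 0.022, 1.555, -0.011, 1.109, -0.083], TCP at [0.212, -0.641, 0.242] pointing down, gripper open.
Joint ranges: [-2.96, 2.96], [-0.34, 2.1], [-1.41, 1.46], [0.24, 2.44], [-1.37, 4.51], [0.17, 1.92], [-2.96, 2.96]. Speed limits (rad/s): [2.39, 2.39, 3.14, 3.14, 3.14, 3.14, 3.14].

### API

Orientations are given as a rotation vector (axis times angle).
In Python, from bench import r gives the robot as it stands.
- The arm moves only by the tool send_rows, never from a script. Its argument "deltas" is a list of rows, each an object of numbers: "dx", "dy", "dz": the shift along the world's x, y, z in mm; "rx", "ry", "rz": the turn, a rotation vector about the world's x, y, z in degrees. A call has 1 to 5 rows; each row is the pose to reach, as a shift and turn from the pose commanded when the call began; what a row does not reach only later rows make up. A row lasts 1/12 s, in which the tool goes at most 41.7 mm and 7.16 degrees, less where a joint would pass 70% of its speed; a pose out of reach is approached as far as the arm can. A call with a gripper value outside its range is refused whole. "jaw" is the finger opening in mm, from 0 to 85.4, set as the call begins (left out, the last holds). The fingers move at their own pace and stop on an object; "newtons" is the grip in N (left out, the last holds). Time passes only in rows, so rows that repeat a pose let the fingers close. It gives the time, the measured TCP pose, the force, the opening and the grip force at its end, in the units of the state.
- r.get_obs(): the state, without advancing time (a new reading comes with each control period).
- r.grab_frame(name): name is "scene" or "top" or "wrist"; returns a dict with "frame" (400x640x3 uint8, blue, green, red), "z_map" (400x640 float32, m along the optical axis (not along the pixel's ray), 0 where there is no reading), "vertical_fov" (degrees; the focal length in pixels is half the picture's height over the tangent of half this angle, whatever the lens; pixels are square), "cx", "cy" (the principal point, pixels), "distortion" ([k1, k2, p1, p2, k3] as OpenCV has them; the pictures are not rectified), "xyz" and "orientation" of the camera in the world. Camera axes: x right, y down, z forward; pixel columns grow to the right and rows downward; lengths in m; the calibration is good to about 2 mm. A picture is of the moment at which its call begins.
- r.hand_in(): hands the job in; it is judged then, once.
The state is a dict: "clock": time; "joints": joint angles; "qvel": joint speeds; "tau": joint torques, N m; "tcp_pos": TCP position; "orientation": TCP orientation; "contact_force": force on the tool from outside, world axes, zero at the start; "moment": the same for the moment, N m; "grip_width": finger opening in m; "gripper_force": force on a finger pad.
Only numpy, scipy, OpenCV 4.12 (cv2) and the standard library are available. Lean on these libraries where they do the work, as an engineer would, in place of code of your own. Each camera call takes 0.05 s, during which the arm holds its last target. There are 200 camera calls.

## Working session

There is one attempt and no reset: what is moved stays moved. The work goes in short steps, Python scripts to look and compute and a tool call to move; the robot and the scene stay as the last step left them, time stands still between calls to the robot, and variables do not carry over. Pictures are saved under pics/ and viewed, at most 10 in all, crops included, and the job is handed in when it is done.

Besides the shell and the picture viewer there is one more tool, called after "Request:" by a JSON object that holds its "name" and its "arguments". send_rows: Moves the arm, as the interface text tells. Its arguments: {"type":"object","properties":{"deltas":{"type":"array","items":{"type":"object","properties":{"dx":{"type":"number"},"dy":{"type":"number"},"dz":{"type":"number"},"rx":{"type":"number"},"ry":{"type":"number"},"rz":{"type":"number"}}}},"jaw":{"type":"number"},"newtons":{"type":"number"}},"required":["deltas"]}

```bash
mkdir -p pics; cat > h.py <<'E'
import numpy as np, cv2, pickle
from scipy.spatial.transform import Rotation as R
from bench import r
def grab(n,save=None):
    f=r.grab_frame(n); 
    if save: cv2.imwrite(f'pics/{save}.png',f['frame']); pickle.dump(f,open(f'pics/{save}.pkl','wb'))
    return f
def K(f):
    fl=200/np.tan(np.radians(f['vertical_fov'])/2)
    return np.array([[fl,0,f['cx']],[0,fl,f['cy']],[0,0,1.]])
def Rc(f):
    o=np.array(f['orientation'],float); return R.from_rotvec(o).as_matrix() if o.shape==(3,) else o
def rays(f,uv):
    p=cv2.undistortPoints(np.array(uv,float).reshape(-1,1,2),K(f),np.array(f['distortion'],float)).reshape(-1,2)
    return np.c_[p,np.ones(len(p))]
def at_z(f,uv,z):
    d=rays(f,uv)@Rc(f).T; c=np.array(f['xyz']); return c+d*((z-c[2])/d[:,2])[:,None]
def cloud(f):
    v,u=np.mgrid[0:400,0:640]; d=rays(f,np.c_[u.ravel(),v.ravel()])
    return ((d*f['z_map'].reshape(-1,1))@Rc(f).T+np.array(f['xyz'])).reshape(400,640,3)
def mask(f,lo,hi): return cv2.inRange(cv2.cvtColor(f['frame'],cv2.COLOR_BGR2HSV),lo,hi)
E
python3 - <<'E'
from h import *
for n in('scene','top'):
    f=grab(n,n+'0'); print(n,f['vertical_fov'],f['xyz'],f['orientation'],f['distortion'],(f['z_map']>0).mean())
a=np.hstack([cv2.imread('pics/scene0.png')]); b=cv2.imread('pics/top0.png')
cv2.imwrite('pics/both0.png',cv2.resize(np.vstack([a,b]),(480,600)))
print(r.get_obs())
E
```

```text
scene 56.48896177173998 [ 1.14177601 -0.64713156  1.03737531] [-2.25158221 -0.93539905  0.34763843] [-0.02583293  0.          0.          0.          0.        ] 0.995984375
top 46.30303270525607 [ 0.38293293 -0.0499982   1.56106792] [-2.14211603  2.1974492  -0.108163  ] [0.0065514 0.        0.        0.        0.       ] 0.996015625
{'clock': 0.1, 'joints': array([ 1.14389616,  0.47770381,  0.02235991,  1.55633135, -0.01150257,
        1.10931673, -0.08309285]), 'qvel': array([ 6.96408717e-04, -2.35545471e-03, -9.10499210e-04, -1.00114344e-03,
        7.98257211e-05,  1.86068034e-04,  9.71491512e-04]), 'tau': array([ 4.87811878e-03, -5.97759068e+01,  1.61388528e+00, -2.81955171e+01,
        1.28730552e-02,  5.03711693e-03, -3.11582892e-05]), 'tcp_pos': array([ 0.21138544, -0.6405097 ,  0.24144137]), 'orientation': array([-3.10019710e+00, -4.98417381e-01,  5.96776127e-04]), 'contact_force': array([-0.74328749,  0.40645722, -0.07780065]), 'moment': array([-0.01456909, -0.01798421, -0.04351835]), 'gripper_force': 0.0, 'grip_width': 0.08532847000068945}
```

View pics/top0.png

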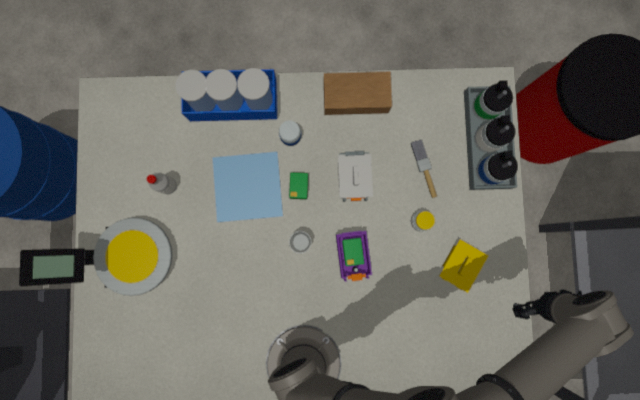

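View pics/scene0.png

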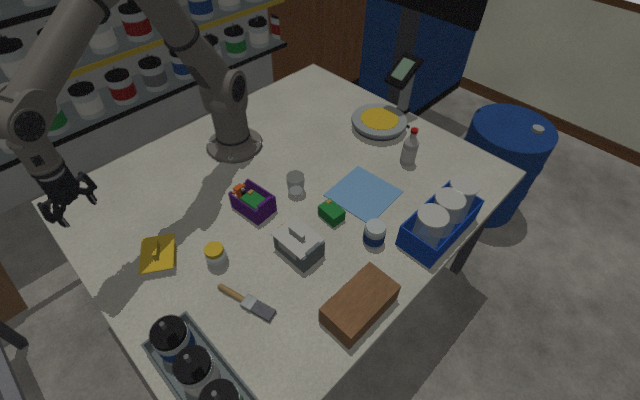

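The top view shows the white cover at about (355,177) with its orange tab at (357,199) facing the robot. The sheet is at (248,187), the green pack at (299,185), and the purple look-alike at (353,255).

```bash
python3 - <<'E'
from h import *
f=pickle.load(open('pics/top0.pkl','rb')); P=cloud(f)
roi=np.zeros((400,640),bool); roi[145:215,325:385]=1
def rect(m):
    (c,s,a)=cv2.minAreaRect(m[:,:2].astype(np.float32)*1000); return np.round(c,1),np.round(s,1),round(a,1)
m=roi&(P[...,2]>.068)&(P[...,2]<.09); print('plate',m.sum(),np.median(P[m][:,2]),rect(P[m]))
m2=roi&(P[...,2]>.098); print('rib',m2.sum(),P[m2][:,2].max(),rect(P[m2]))
lo=mask(f,(5,150,100),(18,255,255))>0
o=lo&roi; print('tab',o.sum(),np.median(P[o],0),rect(P[o]))
bm=mask(f,(95,50,120),(115,200,255))>0; s=np.zeros_like(roi); s[140:230,200:290]=1
s&=bm; print('sheet',s.sum(),np.median(P[s][:,2]),rect(P[s]))
h=P[...,2]
for n,b in dict(purple=(225,285,330,380),green=(165,205,285,312),cup=(225,255,288,315),tin=(115,150,275,305),jar=(205,235,408,440),brush=(135,200,405,440)).items():
    q=np.zeros_like(roi); q[b[0]:b[1],b[2]:b[3]]=1; q&=h>.012; print(n,np.round(P[q].min(0),3),np.round(P[q].max(0),3))
# contour of plate in image, cast on plane .079
c=(roi&(h>.068)).astype(np.uint8); k=max(cv2.findContours(c,0,1)[0],key=cv2.contourArea)
g=at_z(f,k.reshape(-1,2),.079); print('cast',rect(g))
print(np.degrees(R.from_rotvec(r.get_obs()['orientation']).as_matrix()))
E
```

```text
plate 1421 0.0780558078877569 (array([ 598.4, -181.8]), array([157.5, 106.5]), 0.7)
rib 104 1.5610679245625394 (array([ 498.6, -130. ]), array([ 35.8, 279.1]), 62.6)
tab 28 [ 0.52302313 -0.17973705  0.06537156] (array([ 523.3, -180.9]), array([ 7. , 30.1]), 2.5)
sheet 4163 0.0019009680318335942 (array([533.1, 121.4]), array([322.9, 321.5]), 3.9)
purple [ 0.264 -0.224  0.012] [ 0.423 -0.05   1.561]
green [ 0.383 -0.05   0.012] [0.619 0.034 1.561]
cup [ 0.358 -0.05   0.012] [0.428 0.035 1.561]
tin [ 0.383 -0.05   0.014] [0.813 0.077 1.561]
jar [ 0.383 -0.427  0.013] [ 0.484 -0.05   1.561]
brush [ 0.383 -0.454  0.012] [ 0.724 -0.05   1.561]
cast (array([ 598.3, -181.3]), array([159.2, 106.5]), 0.6)
[[ 5.44085708e+01  1.79586324e+01 -3.59259714e-02]
 [ 1.79586670e+01 -5.44085029e+01  8.62572874e-02]
 [-7.07932425e-03 -9.31712307e-02 -5.72957033e+01]]
```

```bash
python3 - <<'E'
from h import *
f=pickle.load(open('pics/top0.pkl','rb')); P=cloud(f); v=f['z_map']>0; h=P[...,2]
def rect(m):
    (c,s,a)=cv2.minAreaRect(m[:,:2].astype(np.float32)*1000); return np.round(c,1),np.round(s,1),round(a,1)
def roi(b): q=np.zeros((400,640),bool); q[b[0]:b[1],b[2]:b[3]]=1; return q&v
m2=roi((145,215,325,385))&(h>.092)&(h<.12); print('rib',m2.sum(),np.median(P[m2],0),rect(P[m2]))
s=roi((140,230,200,290))&(mask(f,(95,50,120),(115,200,255))>0); print('sheet',np.median(P[s][:,2]),rect(P[s]))
for n,b in dict(purple=(225,285,330,380),green=(165,205,285,312),cup=(225,255,288,315),tin=(115,150,275,305),jar=(205,235,408,440),brush=(135,200,405,440)).items():
    q=roi(b)&(h>.012); print(n,np.round(P[q].min(0),3),np.round(P[q].max(0),3))
E
```

```text
rib 93 [ 0.59544373 -0.1815239   0.10331054] (array([ 597.2, -182.1]), array([59.4, 15.6]), 1.5)
sheet 0.0018918262819722642 (array([581.7, 176.5]), array([218.4, 218.2]), 3.9)
purple [ 0.264 -0.224  0.012] [ 0.423 -0.116  0.096]
green [ 0.533 -0.03   0.012] [0.619 0.034 0.057]
cup [ 0.358 -0.035  0.012] [0.428 0.035 0.089]
tin [ 0.714 -0.01   0.014] [0.813 0.077 0.092]
jar [ 0.418 -0.427  0.013] [ 0.484 -0.365  0.088]
brush [ 0.528 -0.454  0.012] [ 0.724 -0.378  0.027]
```

Request:
{"name": "send_rows", "arguments": {"deltas": [{"dx": 24,"dy": 34,"dz": 0,"rz": -4},{"dx": 48,"dy": 68,"dz": 5,"rz": -8},{"dx": 72,"dy": 102,"dz": 10,"rz": -12},{"dx": 96,"dy": 136,"dz": 15,"rz": -16},{"dx": 120,"dy": 170,"dz": 20,"rz": -17}], "jaw": 0}}

```text
$.deltas[0]: bad value
```

Request:
{"name": "send_rows", "arguments": {"deltas": [{"dx": 24,"dy": 34},{"dx": 48,"dy": 68},{"dx": 72,"dy": 102},{"dx": 96,"dy": 136},{"dx": 120,"dy": 170}]}}

```text
$.deltas[0]: bad value
```

Request:
{"name": "send_rows", "arguments": {"deltas": [{"dx": 12,"dy": 30},{"dx": 24,"dy": 60},{"dx": 36,"dy": 90},{"dx": 46,"dy": 120},{"dx": 46,"dy": 120}]}}

```text
$.deltas[0]: bad value
```

Request:
{"name": "send_rows", "arguments": {"deltas": [{"dx": 24,"dy": 33,"dz": 0,"rx": 0,"ry": 0,"rz": -4},{"dx": 48,"dy": 66,"dz": 5,"rx": 0,"ry": 0,"rz": -8},{"dx": 72,"dy": 99,"dz": 10,"rx": 0,"ry": 0,"rz": -12},{"dx": 96,"dy": 132,"dz": 15,"rx": 0,"ry": 0,"rz": -16},{"dx": 120,"dy": 165,"dz": 20,"rx": 0,"ry": 0,"rz": -17}], "jaw": 0, "newtons": 30}}

```text
clock: 0.52
tcp_pos: [0.3322, -0.4741, 0.2621]
orientation: [-3.141, -0.029, 0.001]
contact_force: [0.9, 0.3, -0.1]
grip_width: 0.0255
gripper_force: 0.0
```

Request:
{"name": "send_rows", "arguments": {"deltas": [{"dx": 22,"dy": 34,"dz": 0,"rx": 0,"ry": 0,"rz": 0},{"dx": 44,"dy": 68,"dz": 0,"rx": 0,"ry": 0,"rz": 0},{"dx": 66,"dy": 102,"dz": 0,"rx": 0,"ry": 0,"rz": 0},{"dx": 88,"dy": 136,"dz": 0,"rx": 0,"ry": 0,"rz": 0},{"dx": 110,"dy": 170,"dz": 0,"rx": 0,"ry": 0,"rz": 0}]}}

```text
clock: 0.93
tcp_pos: [0.442, -0.3041, 0.2622]
orientation: [-3.141, -0.035, 0.001]
contact_force: [0.9, -1.1, 0.1]
grip_width: -0.0
gripper_force: 0.0
```

Request:
{"name": "send_rows", "arguments": {"deltas": [{"dx": 12,"dy": 32,"dz": 0,"rx": 0,"ry": 0,"rz": 0},{"dx": 24,"dy": 64,"dz": 0,"rx": 0,"ry": 0,"rz": 0},{"dx": 36,"dy": 96,"dz": 0,"rx": 0,"ry": 0,"rz": 0},{"dx": 46,"dy": 124,"dz": 0,"rx": 0,"ry": 0,"rz": 0},{"dx": 46,"dy": 124,"dz": 0,"rx": 0,"ry": 0,"rz": 0}]}}

```text
clock: 1.35
tcp_pos: [0.4897, -0.1748, 0.2622]
orientation: [-3.138, -0.05, -0.001]
contact_force: [0.5, -0.9, 0.2]
grip_width: 0.0001
gripper_force: 0.0
```

```bash
python3 - <<'E'
from h import *
f=grab('wrist','w1'); P=cloud(f); v=f['z_map']>0; h=P[...,2]
o=r.get_obs(); print(o['tcp_pos'],o['orientation'],f['xyz'],f['orientation'],v.mean())
def rect(m):
    (c,s,a)=cv2.minAreaRect(m[:,:2].astype(np.float32)*1000); return len(m),np.round(c,1),np.round(s,1),round(a,1)
near=v&(abs(P[...,0]-.59)<.13)&(abs(P[...,1]+.18)<.08)
for n,a,b in(('rib',.1,.112),('plate',.074,.083),('lip',.0845,.09)):
    m=near&(h>a)&(h<b)
    if m.any(): print(n,np.median(h[m]),rect(P[m]))
t=(mask(f,(5,150,80),(18,255,255))>0)&near; print('tab',t.sum())
if t.any(): print(rect(P[t]),np.percentile(P[t],[2,50,98],axis=0))
E
```

```text
[ 0.48859271 -0.17815618  0.262124  ] [-3.13999299e+00 -4.53358098e-02 -2.78400851e-06] [ 0.55770551 -0.17283877  0.39476082] [ 2.10889501 -2.04327949 -0.28271769] 0.99597265625
rib 0.10629781194792537 (1436, array([ 596.1, -181.5]), array([59.8, 14.2]), 0.4)
plate 0.08031645730395298 (15258, array([ 584.4, -182. ]), array([113.4, 106.6]), 0.7)
lip 0.08765429911160028 (12, array([ 584.4, -175.8]), array([40.5,  8.7]), 16.4)
tab 280
(280, array([ 502.3, -183.6]), array([48.3, 31.9]), 1.8) [[ 0.50002392 -0.19817394  0.06741237]
 [ 0.52291713 -0.18198531  0.06884618]
 [ 0.526355   -0.16707715  0.29899366]]
```

View pics/w1.png

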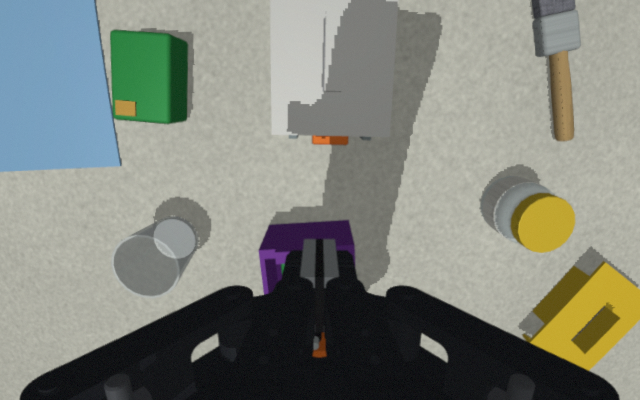

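The wrist view shows the cover front edge at row ~135 and the orange pad at (330,140), with the purple box well behind the fingers. The rib centre is at (0.596,-0.1815), which puts the box origin at about (0.604,-0.1815). I'll descend in front of the pad.

Request:
{"name": "send_rows", "arguments": {"deltas": [{"dx": 0,"dy": -2,"dz": -40,"rx": 0,"ry": 0,"rz": -1},{"dx": 0,"dy": -4,"dz": -80,"rx": 0,"ry": 0,"rz": -1},{"dx": 0,"dy": -4,"dz": -120,"rx": 0,"ry": 0,"rz": -1},{"dx": 0,"dy": -4,"dz": -160,"rx": 0,"ry": 0,"rz": -1},{"dx": 0,"dy": -4,"dz": -192,"rx": 0,"ry": 0,"rz": -1}]}}

```text
clock: 1.82
tcp_pos: [0.4858, -0.1871, 0.0676]
orientation: [3.142, 0.005, -0.004]
contact_force: [1.3, 0.2, -0.1]
grip_width: 0.0003
gripper_force: 0.0
```

Request:
{"name": "send_rows", "arguments": {"deltas": [{"dx": 0,"dy": 0,"dz": 0,"rx": 0,"ry": 0,"rz": 0},{"dx": 0,"dy": 0,"dz": 0,"rx": 0,"ry": 0,"rz": 0},{"dx": 0,"dy": 0,"dz": 0,"rx": 0,"ry": 0,"rz": 0},{"dx": 0,"dy": 0,"dz": 0,"rx": 0,"ry": 0,"rz": 0}]}}

```text
clock: 2.15
tcp_pos: [0.4893, -0.1869, 0.0727]
orientation: [3.14, 0.006, 0.006]
contact_force: [0.3, -0.4, 0.4]
grip_width: -0.0003
gripper_force: 0.0
```

Request:
{"name": "send_rows", "arguments": {"deltas": [{"dx": 2,"dy": 3,"dz": 0,"rx": 0,"ry": 0,"rz": 0},{"dx": 4,"dy": 3,"dz": -1,"rx": 0,"ry": 0,"rz": 0},{"dx": 6,"dy": 3,"dz": -1,"rx": 0,"ry": 0,"rz": 0},{"dx": 7,"dy": 3,"dz": -1,"rx": 0,"ry": 0,"rz": 0},{"dx": 7,"dy": 3,"dz": -1,"rx": 0,"ry": 0,"rz": 0}]}}

```text
clock: 2.57
tcp_pos: [0.4952, -0.183, 0.0697]
orientation: [3.141, 0.008, 0.001]
contact_force: [0.5, -0.0, 0.1]
grip_width: 0.0
gripper_force: 0.0
```

```bash
python3 - <<'E'
from h import *
for n in('scene','wrist'):
    f=grab(n,n[0]+'2')
    for _ in range(2):
        o=r.get_obs(); print(o['tcp_pos'],o['contact_force'])
f=pickle.load(open('pics/s2.pkl','rb')); P=cloud(f)
cv2.imwrite('pics/s2c.png',cv2.resize(f['frame'][150:290,200:360],None,fx=4,fy=4))
f=pickle.load(open('pics/w1.pkl','rb'));P=cloud(f);t=(mask(f,(5,150,80),(18,255,255))>0)&(P[...,2]<.1)&(P[...,2]>.05)&(abs(P[...,1]+.18)<.06);print(np.percentile(P[t],[2,10,50,90,98],axis=0))
E
```

```text
[ 0.49482207 -0.18302247  0.06951671] [0.17081653 0.63907919 0.39452732]
[ 0.49482207 -0.18302247  0.06951671] [0.17081653 0.63907919 0.39452732]
[ 0.49462114 -0.18300689  0.0693753 ] [-0.13031623  0.85892762  0.59212739]
[ 0.49462114 -0.18300689  0.0693753 ] [-0.13031623  0.85892762  0.59212739]
[[ 0.28077373 -0.1978269   0.05591007]
 [ 0.28433694 -0.19399327  0.06510478]
 [ 0.52132075 -0.18200358  0.06854957]
 [ 0.52557545 -0.17159217  0.06961168]
 [ 0.52632814 -0.16789793  0.07029775]]
```

View pics/w2.png

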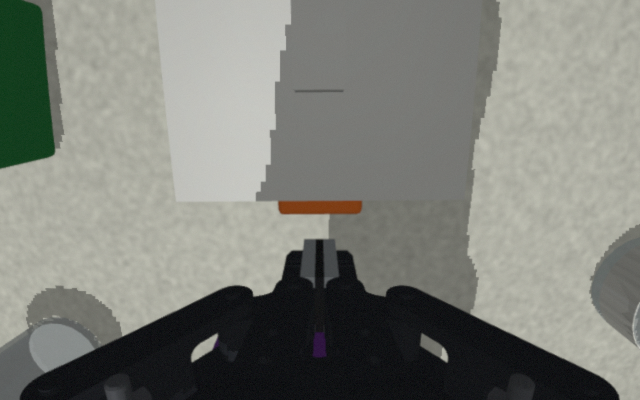

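The wrist view shows the fingers centred on the orange pad (columns 279–361, rows 201–213), with about 12 mm to go.

Request:
{"name": "send_rows", "arguments": {"deltas": [{"dx": 2,"dy": 0,"dz": 0,"rx": 0,"ry": 0,"rz": 0},{"dx": 4,"dy": 0,"dz": 0,"rx": 0,"ry": 0,"rz": 0},{"dx": 6,"dy": 0,"dz": 0,"rx": 0,"ry": 0,"rz": 0},{"dx": 8,"dy": 0,"dz": 0,"rx": 0,"ry": 0,"rz": 0},{"dx": 9,"dy": 0,"dz": 0,"rx": 0,"ry": 0,"rz": 0}]}}

```text
clock: 3.08
tcp_pos: [0.504, -0.183, 0.0693]
orientation: [3.142, 0.007, 0.0]
contact_force: [-0.2, -0.2, 0.4]
grip_width: -0.0001
gripper_force: 0.0
```

Request:
{"name": "send_rows", "arguments": {"deltas": [{"dx": 0.5,"dy": 0,"dz": 0,"rx": 0,"ry": 0,"rz": 0},{"dx": 1,"dy": 0,"dz": 0,"rx": 0,"ry": 0,"rz": 0},{"dx": 1.5,"dy": 0,"dz": 0,"rx": 0,"ry": 0,"rz": 0},{"dx": 2,"dy": 0,"dz": 0,"rx": 0,"ry": 0,"rz": 0},{"dx": 2,"dy": 0,"dz": 0,"rx": 0,"ry": 0,"rz": 0}]}}

```text
clock: 3.5
tcp_pos: [0.5056, -0.183, 0.0693]
orientation: [3.142, 0.007, 0.0]
contact_force: [0.0, 0.6, -0.5]
grip_width: 0.0004
gripper_force: 0.0
```

Request:
{"name": "send_rows", "arguments": {"deltas": [{"dx": 0.5,"dy": 0,"dz": 0,"rx": 0,"ry": 0,"rz": 0},{"dx": 1,"dy": 0,"dz": 0,"rx": 0,"ry": 0,"rz": 0},{"dx": 1.5,"dy": 0,"dz": 0,"rx": 0,"ry": 0,"rz": 0},{"dx": 2,"dy": 0,"dz": 0,"rx": 0,"ry": 0,"rz": 0},{"dx": 2,"dy": 0,"dz": 0,"rx": 0,"ry": 0,"rz": 0}]}}

```text
clock: 3.92
tcp_pos: [0.5073, -0.183, 0.0693]
orientation: [-3.142, -0.007, 0.001]
contact_force: [-0.8, 0.1, 0.8]
grip_width: -0.0002
gripper_force: 0.5
```

Request:
{"name": "send_rows", "arguments": {"deltas": [{"dx": 0.5,"dy": 0,"dz": 0,"rx": 0,"ry": 0,"rz": 0},{"dx": 1,"dy": 0,"dz": 0,"rx": 0,"ry": 0,"rz": 0},{"dx": 1.5,"dy": 0,"dz": 0,"rx": 0,"ry": 0,"rz": 0},{"dx": 2,"dy": 0,"dz": 0,"rx": 0,"ry": 0,"rz": 0},{"dx": 2,"dy": 0,"dz": 0,"rx": 0,"ry": 0,"rz": 0}]}}

```text
clock: 4.33
tcp_pos: [0.5082, -0.183, 0.0691]
orientation: [-3.141, -0.007, 0.004]
contact_force: [-6.4, 0.3, 4.6]
grip_width: -0.0003
gripper_force: 2.9
```

Request:
{"name": "send_rows", "arguments": {"deltas": [{"dx": 0.4,"dy": 0,"dz": 0,"rx": 0,"ry": 0,"rz": 0},{"dx": 0.8,"dy": 0,"dz": 0,"rx": 0,"ry": 0,"rz": 0},{"dx": 0.8,"dy": 0,"dz": 0,"rx": 0,"ry": 0,"rz": 0}]}}

```text
clock: 4.58
tcp_pos: [0.5088, -0.183, 0.069]
orientation: [-3.141, -0.007, 0.005]
contact_force: [-6.2, 0.9, 5.0]
grip_width: 0.0003
gripper_force: 3.1
```

Request:
{"name": "send_rows", "arguments": {"deltas": [{"dx": 0.5,"dy": 0,"dz": 0,"rx": 0,"ry": 0,"rz": 0},{"dx": 1,"dy": 0,"dz": 0,"rx": 0,"ry": 0,"rz": 0},{"dx": 1,"dy": 0,"dz": 0,"rx": 0,"ry": 0,"rz": 0}]}}

```text
clock: 4.83
tcp_pos: [0.5096, -0.183, 0.0691]
orientation: [-3.141, -0.007, 0.006]
contact_force: [-7.2, 0.7, 6.0]
grip_width: 0.0001
gripper_force: 3.5
```

Request:
{"name": "send_rows", "arguments": {"deltas": [{"dx": 0.5,"dy": 0,"dz": 0.4,"rx": 0,"ry": 0,"rz": 0},{"dx": 1,"dy": 0,"dz": 0.8,"rx": 0,"ry": 0,"rz": 0},{"dx": 1,"dy": 0,"dz": 0.8,"rx": 0,"ry": 0,"rz": 0}]}}

```text
clock: 5.08
tcp_pos: [0.5101, -0.183, 0.0693]
orientation: [-3.141, -0.007, 0.007]
contact_force: [-6.1, 0.4, 1.3]
grip_width: 0.0001
gripper_force: 3.1
```

Request:
{"name": "send_rows", "arguments": {"deltas": [{"dx": 0.5,"dy": 0,"dz": 0.1,"rx": 0,"ry": 0,"rz": 0},{"dx": 1,"dy": 0,"dz": 0.2,"rx": 0,"ry": 0,"rz": 0},{"dx": 1,"dy": 0,"dz": 0.2,"rx": 0,"ry": 0,"rz": 0}]}}

```text
clock: 5.33
tcp_pos: [0.5108, -0.183, 0.0694]
orientation: [-3.141, -0.007, 0.008]
contact_force: [-6.8, -0.5, 1.6]
grip_width: -0.0
gripper_force: 3.4
```

Request:
{"name": "send_rows", "arguments": {"deltas": [{"dx": 0.5,"dy": 0,"dz": 0.1,"rx": 0,"ry": 0,"rz": 0},{"dx": 1,"dy": 0,"dz": 0.2,"rx": 0,"ry": 0,"rz": 0},{"dx": 1,"dy": 0,"dz": 0.2,"rx": 0,"ry": 0,"rz": 0}]}}

```text
clock: 5.58
tcp_pos: [0.5116, -0.183, 0.0696]
orientation: [-3.141, -0.006, 0.009]
contact_force: [-7.4, 0.4, 2.0]
grip_width: -0.0001
gripper_force: 3.7
```

```bash
python3 - <<'E'
from h import *
f=grab('scene'); P=cloud(f); g=(f['z_map']>0)&(abs(P[...,0]-.545)<.012)&(abs(P[...,1]+.182)<.045)&(P[...,2]<.12)&(P[...,2]>.06)
print(g.sum(),np.percentile(P[g][:,2],[10,50,90])); print(r.get_obs()['contact_force'])
E
```

```text
147 [0.07926449 0.08174496 0.08407744]
[-7.20646196  0.1818208   2.03718989]
```

Request:
{"name": "send_rows", "arguments": {"deltas": [{"dx": 0.4,"dy": 0,"dz": 0.1,"rx": 0,"ry": 0,"rz": 0},{"dx": 0.8,"dy": 0,"dz": 0.2,"rx": 0,"ry": 0,"rz": 0},{"dx": 0.8,"dy": 0,"dz": 0.2,"rx": 0,"ry": 0,"rz": 0}]}}

```text
clock: 5.88
tcp_pos: [0.5122, -0.183, 0.0697]
orientation: [-3.141, -0.006, 0.009]
contact_force: [-7.9, 0.3, 2.5]
grip_width: 0.0
gripper_force: 3.8
```

```bash
cat > c.py <<'E'
from h import *
f=grab('scene'); P=cloud(f); g=(f['z_map']>0)&(abs(P[...,0]-.545)<.012)&(abs(P[...,1]+.182)<.045)&(P[...,2]<.12)&(P[...,2]>.06)
print(g.sum(),np.percentile(P[g][:,2],[10,50,90])); print(r.get_obs()['contact_force'])
E
python3 c.py
```

```text
153 [0.07890103 0.08163842 0.08424067]
[-6.84420821 -0.25106509  2.10335352]
```

Request:
{"name": "send_rows", "arguments": {"deltas": [{"dx": 0.4,"dy": 0,"dz": 0.1,"rx": 0,"ry": 0,"rz": 0},{"dx": 0.8,"dy": 0,"dz": 0.2,"rx": 0,"ry": 0,"rz": 0},{"dx": 0.8,"dy": 0,"dz": 0.2,"rx": 0,"ry": 0,"rz": 0}]}}

```text
clock: 6.18
tcp_pos: [0.5131, -0.1829, 0.0698]
orientation: [-3.141, -0.007, 0.009]
contact_force: [-6.7, 0.4, 0.7]
grip_width: -0.0001
gripper_force: 3.6
```

```bash
python3 c.py
```

```text
164 [0.09284242 0.0956294  0.09800861]
[-8.07050345  0.64808115  1.13132859]
```

It has sprung: the front rose about 14 mm at around 7–8 N. I'll back off and rise for a look at the rib.

Request:
{"name": "send_rows", "arguments": {"deltas": [{"dx": -6,"dy": 0,"dz": 0,"rx": 0,"ry": 0,"rz": 0},{"dx": -18,"dy": 0,"dz": 2,"rx": 0,"ry": 0,"rz": 0},{"dx": -18,"dy": 0,"dz": 40,"rx": 0,"ry": 0,"rz": 0},{"dx": -18,"dy": 0,"dz": 80,"rx": 0,"ry": 0,"rz": 0},{"dx": -18,"dy": 0,"dz": 120,"rx": 0,"ry": 0,"rz": 0}]}}

```text
clock: 6.65
tcp_pos: [0.4981, -0.1828, 0.1923]
orientation: [-3.141, -0.008, -0.002]
contact_force: [1.3, 0.1, -0.4]
grip_width: 0.0001
gripper_force: 0.0
```

Request:
{"name": "send_rows", "arguments": {"deltas": [{"dx": 15,"dy": 0,"dz": 0,"rx": 0,"ry": 0,"rz": 0},{"dx": 28,"dy": 0,"dz": 0,"rx": 0,"ry": 0,"rz": 0},{"dx": 28,"dy": 0,"dz": 0,"rx": 0,"ry": 0,"rz": 0},{"dx": 28,"dy": 0,"dz": 0,"rx": 0,"ry": 0,"rz": 0}], "jaw": 60}}

```text
clock: 6.98
tcp_pos: [0.5267, -0.1828, 0.1911]
orientation: [3.141, 0.008, 0.003]
contact_force: [-1.5, -0.3, -0.2]
grip_width: 0.0483
gripper_force: 0.0
```

```bash
python3 - <<'E'
from h import *
f=grab('wrist','w3'); P=cloud(f); v=f['z_map']>0; h=P[...,2]; o=r.get_obs(); print(o['tcp_pos'],o['orientation'],o['contact_force'])
def rect(m):
    (c,s,a)=cv2.minAreaRect(m[:,:2].astype(np.float32)*1000); return len(m),np.round(c,1),np.round(s,1),round(a,1)
near=v&(abs(P[...,0]-.6)<.08)&(abs(P[...,1]+.182)<.057)
pl=near&(h>.07)&(h<.098)&(abs(P[...,1]+.182)>.015)
A=np.c_[P[pl][:,:2]-[.6,-.182],np.ones(pl.sum())]; c=np.linalg.lstsq(A,h[pl],rcond=None)[0]; print('plate dz/dx',c, pl.sum(),rect(P[pl]))
e=h-(c[0]*(P[...,0]-.6)+c[1]*(P[...,1]+.182)+c[2])
m=near&(e>.021)&(e<.032)&(abs(P[...,1]+.182)<.025); print('rib',rect(P[m]),np.median(e[m]),np.median(P[m],0))
E
```

```text
[ 0.52579529 -0.18288754  0.19063083] [-3.14151762e+00 -7.72872072e-03 -1.85671092e-04] [-0.22370236  0.56960855  0.48351144]
plate dz/dx [-0.11102348 -0.00061535  0.08735971] 23220 (23220, array([ 593.1, -181.7]), array([131.1, 106.9]), 0.6)
rib (2516, array([ 598.6, -182. ]), array([60. , 13.9]), 1.1) 0.026148431351471192 [ 0.59894013 -0.18199297  0.11364803]
```

View pics/w3.png

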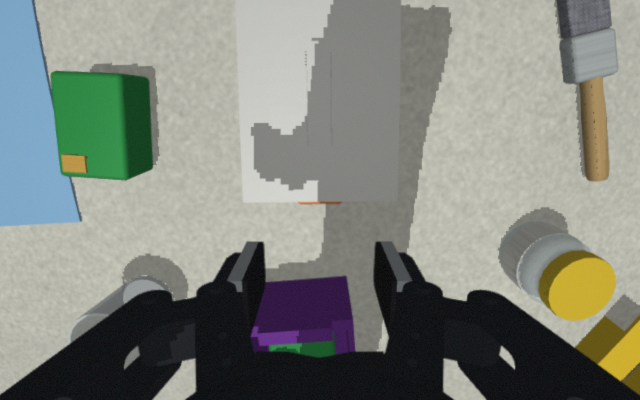

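The wrist view confirms it: the cover is tilted about 6.3° with its front edge at row ~200, and the rib centre is at (0.599,-0.182,0.1137). I'll grasp with a matching tilt.

Request:
{"name": "send_rows", "arguments": {"deltas": [{"dx": 27,"dy": 1,"dz": 0,"rx": 0,"ry": 2.1,"rz": 0.5},{"dx": 54,"dy": 1,"dz": 0,"rx": 0,"ry": 4.2,"rz": 0.5},{"dx": 81,"dy": 1,"dz": 0,"rx": 0,"ry": 6.3,"rz": 0.5},{"dx": 81,"dy": 1,"dz": 0,"rx": 0,"ry": 6.3,"rz": 0.5}], "jaw": 40}}

```text
clock: 7.37
tcp_pos: [0.6113, -0.1804, 0.1894]
orientation: [-3.135, -0.025, 0.171]
contact_force: [-0.1, 0.2, 0.7]
grip_width: 0.0401
gripper_force: 0.0
```

Request:
{"name": "send_rows", "arguments": {"deltas": [{"dx": -3,"dy": 0,"dz": -30,"rx": 0,"ry": 0,"rz": 0},{"dx": -6,"dy": 0,"dz": -55,"rx": 0,"ry": 0,"rz": 0},{"dx": -8,"dy": 0,"dz": -70,"rx": 0,"ry": 0,"rz": 0},{"dx": -9,"dy": 0,"dz": -78,"rx": 0,"ry": 0,"rz": 0},{"dx": -9,"dy": 0,"dz": -78,"rx": 0,"ry": 0,"rz": 0}]}}

```text
clock: 7.78
tcp_pos: [0.5957, -0.1819, 0.1107]
orientation: [-3.135, -0.021, 0.179]
contact_force: [0.0, 0.7, -1.1]
grip_width: 0.0398
gripper_force: 0.0
```

Request:
{"name": "send_rows", "arguments": {"deltas": [{"dx": 0,"dy": 0,"dz": -4,"rx": 0,"ry": 0,"rz": 0},{"dx": 0,"dy": 0,"dz": -8,"rx": 0,"ry": 0,"rz": 0},{"dx": 0,"dy": 0,"dz": -8,"rx": 0,"ry": 0,"rz": 0},{"dx": 0,"dy": 0,"dz": -8,"rx": 0,"ry": 0,"rz": 0}]}}

```text
clock: 8.12
tcp_pos: [0.5984, -0.1821, 0.1055]
orientation: [-3.137, -0.021, 0.171]
contact_force: [-0.3, 0.1, -0.0]
grip_width: 0.0399
gripper_force: 0.0
```

Request:
{"name": "send_rows", "arguments": {"deltas": [{"dx": 0,"dy": 0,"dz": 0,"rx": 0,"ry": 0,"rz": 0},{"dx": 0,"dy": 0,"dz": 0,"rx": 0,"ry": 0,"rz": 0},{"dx": 0,"dy": 0,"dz": 0,"rx": 0,"ry": 0,"rz": 0},{"dx": 0,"dy": 0,"dz": 0,"rx": 0,"ry": 0,"rz": 0},{"dx": 0,"dy": 0,"dz": 0,"rx": 0,"ry": 0,"rz": 0}], "jaw": 5, "newtons": 35}}

```text
clock: 8.53
tcp_pos: [0.5983, -0.182, 0.1054]
orientation: [-3.137, -0.021, 0.171]
contact_force: [-0.7, 1.0, 4.3]
grip_width: 0.013
gripper_force: 37.8
```

Request:
{"name": "send_rows", "arguments": {"deltas": [{"dx": -1,"dy": 0,"dz": 0.5,"rx": 0,"ry": 0,"rz": 0},{"dx": -2,"dy": 0,"dz": 1,"rx": 0,"ry": 0,"rz": 0},{"dx": -3,"dy": 0,"dz": 1,"rx": 0,"ry": 0,"rz": 0},{"dx": -4,"dy": 0,"dz": 1,"rx": 0,"ry": 0,"rz": 0},{"dx": -4,"dy": 0,"dz": 1,"rx": 0,"ry": 0,"rz": 0}]}}

```text
clock: 8.95
tcp_pos: [0.5939, -0.182, 0.1059]
orientation: [-3.137, -0.021, 0.172]
contact_force: [1.2, -0.3, 0.2]
grip_width: 0.013
gripper_force: 37.4
```

Moving freely (forces about 1 N). I'll continue the draw.

Request:
{"name": "send_rows", "arguments": {"deltas": [{"dx": -2,"dy": 0,"dz": 0,"rx": 0,"ry": 0,"rz": 0},{"dx": -4,"dy": 0,"dz": 0,"rx": 0,"ry": 0,"rz": 0},{"dx": -6,"dy": 0,"dz": 0,"rx": 0,"ry": 0,"rz": 0},{"dx": -8,"dy": 0,"dz": 0,"rx": 0,"ry": 0,"rz": 0},{"dx": -8,"dy": 0,"dz": 0,"rx": 0,"ry": 0,"rz": 0}]}}

```text
clock: 9.37
tcp_pos: [0.5854, -0.1821, 0.106]
orientation: [-3.136, -0.021, 0.173]
contact_force: [1.5, -0.1, 0.7]
grip_width: 0.0131
gripper_force: 37.5
```

```bash
python3 - <<'E'
from h import *
f=grab('scene','s4'); cv2.imwrite('pics/s4c.png',cv2.resize(f['frame'][140:300,190:370],None,fx=3,fy=3)); print(r.get_obs()['contact_force'])
E
```

```text
[-0.23625389 -0.1939852   1.63355729]
```

View pics/s4c.png

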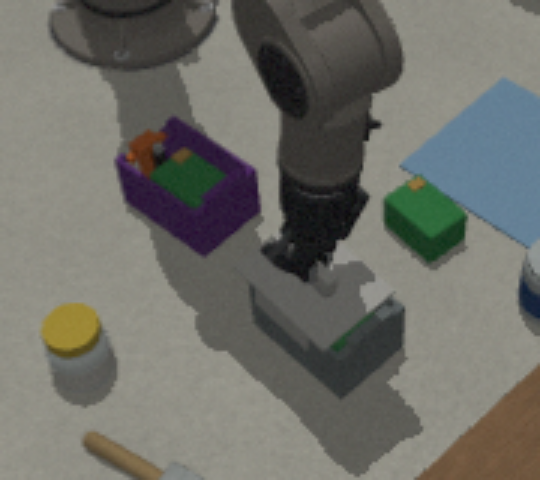

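The crop shows the cover drawn towards the tab side with the rear of the box open, and its rear edge is clear of the lip (12 mm drawn). Next I'll lift it.

Request:
{"name": "send_rows", "arguments": {"deltas": [{"dx": 0,"dy": 0,"dz": 3,"rx": 0,"ry": 0,"rz": 0},{"dx": 0,"dy": 0,"dz": 8,"rx": 0,"ry": 0,"rz": 0},{"dx": 0,"dy": 0,"dz": 16,"rx": 0,"ry": 0,"rz": 0},{"dx": 0,"dy": 0,"dz": 26,"rx": 0,"ry": 0,"rz": 0},{"dx": 0,"dy": 0,"dz": 36,"rx": 0,"ry": 0,"rz": 0}]}}

```text
clock: 9.83
tcp_pos: [0.5858, -0.182, 0.1429]
orientation: [-3.136, -0.021, 0.173]
contact_force: [-0.0, 0.6, -2.9]
grip_width: 0.0131
gripper_force: 37.1
```

Request:
{"name": "send_rows", "arguments": {"deltas": [{"dx": 0,"dy": 0,"dz": 12,"rx": 0,"ry": 0,"rz": 0},{"dx": 0,"dy": 0,"dz": 26,"rx": 0,"ry": -1,"rz": 0},{"dx": 0,"dy": 0,"dz": 40,"rx": 0,"ry": -3,"rz": 0},{"dx": 0,"dy": 0,"dz": 54,"rx": 0,"ry": -5,"rz": 0},{"dx": 0,"dy": 0,"dz": 64,"rx": 0,"ry": -6.4,"rz": 0}]}}

```text
clock: 10.25
tcp_pos: [0.5863, -0.1823, 0.2086]
orientation: [3.14, 0.021, 0.01]
contact_force: [0.2, -0.9, -2.1]
grip_width: 0.0128
gripper_force: 37.1
```

Request:
{"name": "send_rows", "arguments": {"deltas": [{"dx": 0,"dy": 12,"dz": 0,"rx": 0,"ry": 0,"rz": 0},{"dx": 0,"dy": 36,"dz": 0,"rx": 0,"ry": 0,"rz": 0},{"dx": 0,"dy": 66,"dz": 0,"rx": 0,"ry": 0,"rz": 0},{"dx": 0,"dy": 96,"dz": 0,"rx": 0,"ry": 0,"rz": 0},{"dx": 0,"dy": 126,"dz": 0,"rx": 0,"ry": 0,"rz": 0}]}}

```text
clock: 10.67
tcp_pos: [0.5854, -0.0537, 0.2056]
orientation: [3.141, 0.021, 0.001]
contact_force: [-0.2, 0.5, -1.6]
grip_width: 0.013
gripper_force: 37.1
```

Request:
{"name": "send_rows", "arguments": {"deltas": [{"dx": -1,"dy": 30,"dz": 0,"rx": 0,"ry": 0,"rz": 0.6},{"dx": -2,"dy": 60,"dz": 0,"rx": 0,"ry": 0,"rz": 1.2},{"dx": -4,"dy": 90,"dz": 0,"rx": 0,"ry": 0,"rz": 1.8},{"dx": -6,"dy": 120,"dz": 0,"rx": 0,"ry": 0,"rz": 2.4},{"dx": -8,"dy": 150,"dz": 0,"rx": 0,"ry": 0,"rz": 3}]}}

```text
clock: 11.08
tcp_pos: [0.5769, 0.0965, 0.2056]
orientation: [3.139, 0.105, 0.001]
contact_force: [0.5, -0.1, -1.7]
grip_width: 0.0129
gripper_force: 37.1
```

Request:
{"name": "send_rows", "arguments": {"deltas": [{"dx": 0,"dy": 28,"dz": 0,"rx": 0,"ry": 0,"rz": 0},{"dx": 0,"dy": 52,"dz": 0,"rx": 0,"ry": 0,"rz": 0},{"dx": 0,"dy": 70,"dz": 0,"rx": 0,"ry": 0,"rz": 0},{"dx": 0,"dy": 81,"dz": 0,"rx": 0,"ry": 0,"rz": 0},{"dx": 0,"dy": 82,"dz": 0,"rx": 0,"ry": 0,"rz": 0}]}}

```text
clock: 11.5
tcp_pos: [0.5769, 0.1798, 0.2057]
orientation: [-3.139, -0.111, -0.001]
contact_force: [-0.7, 1.3, -0.5]
grip_width: 0.0132
gripper_force: 37.1
```

```bash
python3 - <<'E'
from h import *
f=grab('wrist','w5'); o=r.get_obs(); print(o['tcp_pos'],o['orientation'],o['contact_force'])
P=cloud(f);h=P[...,2];v=f['z_map']>0
m=v&(h>.16)&(h<.2)&(P[...,0]>.56)&(P[...,0]<.66)&(abs(P[...,1]-.177)<.06)&(abs(P[...,1]-.177)>.02)
A=np.c_[P[m][:,:2]-[.58,.177],np.ones(m.sum())]; print(np.linalg.lstsq(A,h[m],rcond=None)[0],m.sum())
E
```

```text
[0.57729158 0.17758452 0.20560414] [3.13949482e+00 1.07326380e-01 1.41658166e-03] [ 0.25919096 -0.6504545  -1.54487764]
[0.00038702 0.00059846 0.18764853] 26819
```

View pics/w5.png

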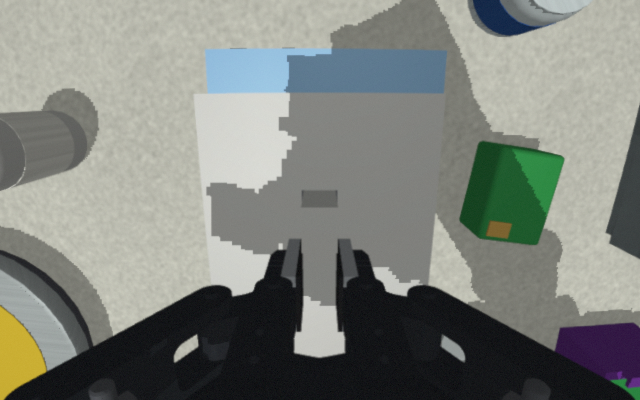

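The wrist view shows the cover level over the sheet, with the sheet still visible beyond its far edge (rows 48–93). I'll lower it: about 150 mm to contact.

Request:
{"name": "send_rows", "arguments": {"deltas": [{"dx": 0,"dy": -1,"dz": -30,"rx": 0,"ry": 0,"rz": 0},{"dx": 0,"dy": -1,"dz": -65,"rx": 0,"ry": 0,"rz": 0},{"dx": 0,"dy": -1,"dz": -100,"rx": 0,"ry": 0,"rz": 0},{"dx": 0,"dy": -1,"dz": -128,"rx": 0,"ry": 0,"rz": 0},{"dx": 0,"dy": -1,"dz": -142,"rx": 0,"ry": 0,"rz": 0}]}}

```text
clock: 11.97
tcp_pos: [0.5759, 0.1715, 0.06]
orientation: [3.136, 0.099, -0.006]
contact_force: [-0.4, -0.7, -2.5]
grip_width: 0.0131
gripper_force: 37.1
```

Request:
{"name": "send_rows", "arguments": {"deltas": [{"dx": 0,"dy": 0,"dz": -1,"rx": 0,"ry": 0,"rz": 0},{"dx": 0,"dy": 0,"dz": -2,"rx": 0,"ry": 0,"rz": 0},{"dx": 0,"dy": 0,"dz": -3,"rx": 0,"ry": 0,"rz": 0},{"dx": 0,"dy": 0,"dz": -4,"rx": 0,"ry": 0,"rz": 0},{"dx": 0,"dy": 0,"dz": -4,"rx": 0,"ry": 0,"rz": 0}]}}

```text
clock: 12.38
tcp_pos: [0.5789, 0.175, 0.0612]
orientation: [3.14, 0.102, 0.006]
contact_force: [-0.1, 0.3, -1.3]
grip_width: 0.013
gripper_force: 37.1
```

Request:
{"name": "send_rows", "arguments": {"deltas": [{"dx": 0,"dy": 0,"dz": -1,"rx": 0,"ry": 0,"rz": 0},{"dx": 0,"dy": 0,"dz": -2,"rx": 0,"ry": 0,"rz": 0},{"dx": 0,"dy": 0,"dz": -3,"rx": 0,"ry": 0,"rz": 0},{"dx": 0,"dy": 0,"dz": -4,"rx": 0,"ry": 0,"rz": 0},{"dx": 0,"dy": 0,"dz": -4,"rx": 0,"ry": 0,"rz": 0}]}}

```text
clock: 12.8
tcp_pos: [0.5778, 0.175, 0.0557]
orientation: [3.139, 0.103, 0.002]
contact_force: [0.1, 0.5, -1.6]
grip_width: 0.0129
gripper_force: 37.1
```

Request:
{"name": "send_rows", "arguments": {"deltas": [{"dx": 0,"dy": 0,"dz": -0.5,"rx": 0,"ry": 0,"rz": 0},{"dx": 0,"dy": 0,"dz": -1,"rx": 0,"ry": 0,"rz": 0},{"dx": 0,"dy": 0,"dz": -1.5,"rx": 0,"ry": 0,"rz": 0},{"dx": 0,"dy": 0,"dz": -1.5,"rx": 0,"ry": 0,"rz": 0}]}}

```text
clock: 13.13
tcp_pos: [0.578, 0.175, 0.0548]
orientation: [3.139, 0.103, 0.003]
contact_force: [-1.2, -0.5, 3.8]
grip_width: 0.0132
gripper_force: 37.7
```

Contact felt. I'll release and rise.

Request:
{"name": "send_rows", "arguments": {"deltas": [{"dx": 0,"dy": 0,"dz": 0,"rx": 0,"ry": 0,"rz": 0},{"dx": 0,"dy": 0,"dz": 0,"rx": 0,"ry": 0,"rz": 0},{"dx": 0,"dy": 0,"dz": 0,"rx": 0,"ry": 0,"rz": 0},{"dx": 0,"dy": 0,"dz": 0,"rx": 0,"ry": 0,"rz": 0}], "jaw": 40}}

```text
clock: 13.47
tcp_pos: [0.5781, 0.1751, 0.0544]
orientation: [3.14, 0.103, 0.003]
contact_force: [-0.3, -0.2, -0.2]
grip_width: 0.04
gripper_force: 0.0
```

Request:
{"name": "send_rows", "arguments": {"deltas": [{"dx": 0,"dy": 0,"dz": 10,"rx": 0,"ry": 0,"rz": 0},{"dx": 0,"dy": 0,"dz": 40,"rx": 0,"ry": 0,"rz": 0},{"dx": 0,"dy": 0,"dz": 80,"rx": 0,"ry": 0,"rz": 0},{"dx": 0,"dy": 0,"dz": 120,"rx": 0,"ry": 0,"rz": 0},{"dx": -40,"dy": 0,"dz": 140,"rx": 0,"ry": 0,"rz": 0}]}}

```text
clock: 13.88
tcp_pos: [0.5482, 0.1756, 0.1994]
orientation: [-3.136, -0.097, -0.022]
contact_force: [0.5, 1.1, 1.7]
grip_width: 0.0396
gripper_force: 0.0
```

Request:
{"name": "send_rows", "arguments": {"deltas": [{"dx": -20,"dy": 0,"dz": 20,"rx": 0,"ry": 0,"rz": 0},{"dx": -40,"dy": 0,"dz": 40,"rx": 0,"ry": 0,"rz": 0},{"dx": -60,"dy": 0,"dz": 40,"rx": 0,"ry": 0,"rz": 0},{"dx": -60,"dy": 0,"dz": 40,"rx": 0,"ry": 0,"rz": 0}]}}

```text
clock: 14.22
tcp_pos: [0.478, 0.1757, 0.2351]
orientation: [3.139, 0.107, 0.005]
contact_force: [-0.8, -0.3, -0.9]
grip_width: 0.0396
gripper_force: 0.0
```

```bash
python3 - <<'E'
from h import *
f=grab('scene','s6'); grab('wrist','w6'); w=pickle.load(open('pics/w6.pkl','rb'))
P=cloud(w);h=P[...,2];v=w['z_map']>0
def rect(m):
    (c,s,a)=cv2.minAreaRect(m[:,:2].astype(np.float32)*1000); return len(m),np.round(c,1),np.round(s,1),round(a,1)
m=v&(abs(P[...,0]-.58)<.11)&(abs(P[...,1]-.177)<.09)&(h>.028)&(h<.045); print('plate',rect(P[m]),np.median(h[m]),h[m].std())
m=v&(abs(P[...,0]-.58)<.11)&(abs(P[...,1]-.177)<.03)&(h>.055)&(h<.08); print('rib',rect(P[m]))
o=r.get_obs(); print(o['clock'],o['tcp_pos'],o['contact_force'])
E
```

```text
plate (15573, array([572. , 174.9]), array([125.1, 106.6]), 4.0) 0.03691581884298911 0.000756102289102755
rib (1210, array([577.9, 175.1]), array([59.6, 12.7]), 3.9)
14.3167 [0.48053203 0.17501093 0.23399713] [ 0.95956287 -0.71571275 -0.67571382]
```

View pics/s6.png

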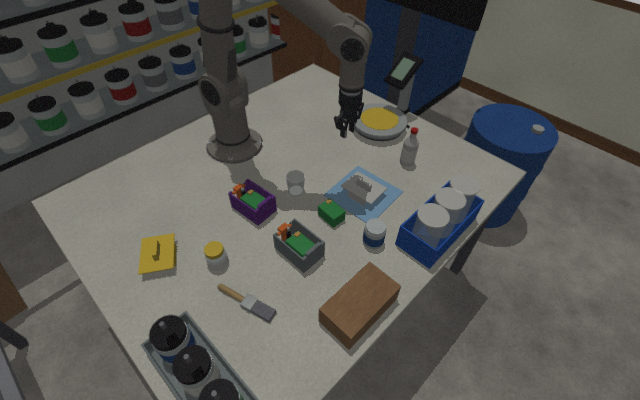

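The scene shows the cover standing level in the middle of the sheet at (362,190), the box open at (300,243), and everything else in place. I'll hand in.

```bash
python3 -c "
from bench import r
print(r.hand_in())"
```

```text
the job is handed in; nothing more can be done
None
```

The tab was pressed until the cover sprang up (at most about 9.5 N in any reading), and the cover was drawn out freely, lifted off and set down level near the middle of the blue sheet. I handed the job in at about 14 s, but the hand-in gave no verdict.

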